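# Put the sim-racing shifter on the hobby bench into third gear

## Robot

A 6-joint arm with a two-finger parallel gripper is mounted at the origin on the work surface. World frame = base frame: x ahead of the robot, y to its left, z up, the work surface at z = 0. Lengths are in mm, angles in degrees, forces in N, time in s.
With the tool pointing down it reaches from about 375 to 900 mm from the base axis. Payload 3.1 kg.
Tool frame: the origin (TCP) lies on the centre line of the jaws, within the pads' length; the fingertips stand arm.tip_extent ahead of it and the grasp point (between the pads) lies 8 mm behind it (arm.tip_extent is the distance from the TCP to the fingertips, in mm); z points along the fingers, y is the line along which they close (so a half turn about z gives the same grasp; the last joint's range is limited). The gripper opens to 87 mm and grips with 3 to 60 N. Pads are 19 mm wide; open, the fingers measure 117 mm over their backs; the gripper's body (75 mm by 190 mm) begins 51 mm behind the grasp point.
Start: joints at [59.33, 30.224, 82.088, -0, 67.689, -10.227], TCP at [218.257, 585.628, 233.548] pointing down, gripper open.
Joint ranges: [-176.69, 176.69], [-43.24, 126.21], [12.49, 139.97], [-82, 262], [0, 151.66], [-163.58, 163.58]. Speed limits (degrees/s): [159.86, 159.86, 180, 180, 180, 180].

## Interface

Orientations are given as [roll, pitch, yaw] about the fixed x, y, z axes, in that order (R = Rz(yaw) Ry(pitch) Rx(roll)).
In Python, from cell import arm gives the robot as it stands.
- The arm moves only by the tool move_arm, never from a script. Its arguments are lists of equal length, an entry for each row: "xyz": the shift along the world's x, y, z in cm, a list of three; "rot": the turn, a rotation vector about the world's x, y, z in rad, a list of three. In form: {"xyz": [[x, y, z], ...], "rot": [[rx, ry, rz], ...]}. A call has 1 to 8 rows; each row is the pose to reach, as a shift and turn from the pose commanded when the call began; what a row does not reach only later rows make up. A row lasts 1/8 s, in which the tool goes at most 62.5 mm and 10.7 degrees, less where a joint would pass 70% of its speed; a pose out of reach is approached as far as the arm can. A call with a gripper value outside its range is refused whole. "claw" is the opening, from 0 (shut) to 1 (fully open), set as the call begins (left out, the last holds). The fingers move at their own pace and stop on an object; "newtons" is the grip in N (left out, the last holds). Time passes only in rows, so rows that repeat a pose let the fingers close. It gives the time, the measured TCP pose, the force, the opening and the grip force at its end, in the units of the state.
- arm.read_state(): the state, without advancing time (a new reading comes with each control period).
- arm.snapshot(name): name is "scene" or "side" or "wrist"; returns the picture (420x560x3 uint8, red, green, blue); there is no depth.
- arm.camera_params(name): a dict with "mtx" (3x3 intrinsics, pixels), "extrinsics" (4x4, takes a point from camera to world coordinates). Camera axes: x right, y down, z forward; pixel columns grow to the right and rows downward; lengths in mm; the calibration is good to about 2 mm. A picture is of the moment at which its call begins: read the wrist's pose just before it. camera_params takes no time and is no camera call; for the wrist camera it gives the pose at the moment of the call.
- arm.hand_in(): hands the job in; it is judged then, once.
Trained networks look in the newest picture that a camera, given by its name, has taken for a name from the list of things; names that differ only in an ending like _2 or _b are one class to them, and where a whole thing is asked for, a point or a joint stands for the part that bears it (a point fixed in the world has none). Each returns a list of dicts, best first, with "p" (0 to 1); they miss things now and then, are a little off and sometimes report something else, mostly with a low value. They report only what shows in the picture. A call takes as long as a camera call.
- arm.find_in(target, camera): "bbox" ([left, top, right, bottom] in pixels, round what is visible of it).
- arm.trace(target, camera): "region" (420x560 bool, what is visible of it) and "bbox" ([left, top, right, bottom] in pixels, round what is visible of it).
- arm.pinpoint(target, camera): "pixel" ([column, row] in pixels: a listed point, or the origin of a listed thing).
The state is a dict: "clock": time; "qpos": joint angles; "joint_vel": joint speeds; "joint_efforts": joint torques, N m; "position": TCP position; "tcp_rot": TCP orientation; "contact_force": force on the tool from outside, world axes, zero at the start; "moment": the same for the moment, N m; "opening": opening from 0.0 (shut) to 1.0 (fully open); "grip_force": force on a finger pad.
Only numpy, scipy, OpenCV 4.12 (cv2) and the standard library are available. Lean on these libraries where they do the work, as an engineer would, in place of code of your own. Each camera call takes 0.05 s, during which the arm holds its last target. There are 200 camera calls.

## Task

The gear shifter on the cutting mat stands in second, at the rear of its left-hand slot, and has to be in third for its sensor to be set. Pushing the stick with the fingers, never pinching it or its knob, move it out of second to neutral, across to the right and forward into third until it stops, without catching fourth on the way. Leave it there, and everything else on the bench where it stands.

Things in the scene. Friction and masses are not known exactly. Their poses are not given: they have to be found in the camera images.
- shifter: Four-speed gear shifter of a driving simulator, fixed. Plywood base board 240 x 240 x 15 mm carrying an open aluminium frame with a level gate plate on top, 132 mm (x) by 112 mm (y), its upper face 139 mm above the origin; a stick comes up through it. Origin: centre of the board's underside. x points forward (roughly away from the robot), y to the left, z up. Stick pivot at (0, 0, 50 mm).
- gate (a point): Centre of the H cut in the gate plate, 135 mm above the shifter's origin, axes as the shifter's. A left and a right slot run fore and aft; the neutral channel joins their middles across, at x = 0. Gears: first left forward, second left rear, third right forward, fourth right rear. Slots and channel are 16 mm wide, the stick 12 mm; walls solid, the tongues between the slots have round ends that lead it in.
- third (a point): The forward end of the right slot in the gate plate (third gear): where the stick's axis passes the plate when it stands against the stop in third.
- shift_side (a joint): Sideways tilt of the stick, rad; grows as it leans right (the shifter's -y). 0 is midway between the slots; middle of the left slot -0.17, of the right slot +0.17, with about 0.015 to 0.02 play either way. It starts in the left slot and stays where it is left: about 3 N at the knob moves it.
- shift_fore (a joint): Fore-and-aft tilt of the stick, rad; grows as it leans forward (the shifter's +x). 0 is neutral, with about 0.023 play in the channel; the slots' forward ends stop it at about +0.29, the rear ends at about -0.29. It starts in second, -0.275 to -0.16. It stays where it is left: 4 to 5 N at the knob moves it.
- knob (a point): Centre of the round black knob on the stick: a ball of 48 mm diameter, top 26 mm above this point. Below it the stick is a 12 mm steel rod. In the shifter's frame, mm: x = 190 sin(fore), y = -190 sin(side) cos(fore), z = 50 + 190 cos(side) cos(fore). So it travels about 54 mm forward or back of neutral, and stands 32 mm left or right of the middle in the slots.
- grease_tin: Bystander: low round metal tin, 50 mm diameter, 32 mm high, standing on the base board at the left of the shifter's frame. Origin: centre of its underside.
- screwdriver: Bystander: screwdriver with black handle, 170 mm long, lying on the base board at the right of the shifter's frame. Origin: under its middle; x along its length.
- cement_bottle: Bystander: square brown glass bottle 50 x 50 mm with a black screw cap, 90 mm high in all, on the mat left of the shifter. Origin: centre of its underside.
- paint_jar: Bystander: round paint jar with a green lid, 46 mm diameter, 52 mm high, on the mat right of the shifter. Origin: centre of its underside.
- model_house: Bystander: model house with a flat terracotta roof, 110 x 95 x 52 mm, on the left of the mat. Origin: centre of its underside.
- scissors: Bystander: scissors with blue grips, about 170 mm long and 9 mm high, lying at the near right of the mat. Origin: under the pivot.
- brush_pot: Bystander: white pot, 76 mm diameter and 95 mm high, with brushes standing up to 200 mm high, on the right of the mat. Origin: centre of its underside.

How it is judged:
By the outcome, as a careful person would: the job done as asked, in the order asked, and still so for the second after the job is handed in, with the robot touching nothing.
It also fails if it takes over 54 s, if anything falls off the work surface, if the arm or the gripper's body presses on something with over 40 N, if the wrist force passes 120 N, or if a joint passes its speed limit or range.

## Working session

There is one attempt and no reset: what is moved stays moved. The work goes in short steps, Python scripts to look and compute and a tool call to move; the robot and the scene stay as the last step left them, time stands still between calls to the robot, and variables do not carry over. Pictures are saved under pics/ and viewed, at most 10 in all, crops included, and the job is handed in when it is done.

Besides the shell and the picture viewer there is one more tool, called after ">>>" in YAML: its name, and indented under it one key for each argument. move_arm: Moves the arm, as the interface text tells. Its arguments: {"type":"object","properties":{"xyz":{"type":"array","items":{"type":"array","items":{"type":"number"}}},"rot":{"type":"array","items":{"type":"array","items":{"type":"number"}}},"claw":{"type":"number"},"newtons":{"type":"number"}},"required":["xyz","rot"]}

```bash
mkdir -p pics
cat > h.py <<'E'
from cell import arm
import numpy as np, cv2
def snap(c,n):
    im=arm.snapshot(c); cv2.imwrite(f'pics/{n}.png',im[:,:,::-1]); return im
def ray(c,px):
    P=arm.camera_params(c);E=np.array(P['extrinsics']);K=np.array(P['mtx'])
    d=E[:3,:3]@np.linalg.solve(K,[px[0],px[1],1]);return E[:3,3],d/np.linalg.norm(d)
def tri(obs):
    A=np.zeros((3,3));b=np.zeros(3)
    for c,px in obs:
        o,d=ray(c,px);M=np.eye(3)-np.outer(d,d);A+=M;b+=M@o
    X=np.linalg.solve(A,b)
    return X,[np.linalg.norm((np.eye(3)-np.outer(d,d))@(X-o)) for o,d in [ray(c,p) for c,p in obs]]
def proj(c,X):
    P=arm.camera_params(c);E=np.linalg.inv(np.array(P['extrinsics']));x=np.array(P['mtx'])@(E[:3,:3]@np.array(X)+E[:3,3]);return x[:2]/x[2]
E
python3 - <<'E'
from h import *
s=arm.read_state();print(s, getattr(arm,'tip_extent',None))
for c in('scene','side','wrist'): snap(c,c+'0')
pts={}
for t in('knob','gate','third','shifter'):
    for c in('scene','side','wrist'):
        r=arm.pinpoint(t,c)
        if r: print(t,c,r[0]); pts.setdefault(t,[]).append((c,r[0]['pixel']))
    o=[p for p in pts.get(t,[]) if p[0]!='wrist']
    if len(o)>1: print(t,tri(o))
    if len(pts.get(t,[]))>2: print(t,'all',tri(pts[t]))
ims=[cv2.imread(f'pics/{c}0.png') for c in('scene','side')]
cv2.imwrite('pics/both.png',cv2.resize(np.hstack(ims),(800,300)))
E
```

```text
{'clock': 0.0, 'qpos': array([ 5.93307078e+01,  3.02807370e+01,  8.21567282e+01, -1.28800760e-04,
        6.76907855e+01, -1.02275353e+01]), 'joint_vel': array([-0.05166819, -0.04693323,  0.02073465, -0.06051305, -0.02159081,
       -0.08056509]), 'joint_efforts': array([-1.10899378e-03, -4.40033019e+01, -1.76596302e+01,  6.33506547e-02,
        5.79342199e-02, -1.77093789e-04]), 'position': array([217.88540775, 585.02013423, 232.5507448 ]), 'tcp_rot': array([-1.79873766e+02, -2.26547316e-02,  1.59558267e+02]), 'contact_force': array([0.80455034, 0.25341943, 0.0087335 ]), 'moment': array([ 0.05188564,  0.06754122, -0.01804389]), 'grip_force': 0.0, 'opening': 1.0031785493491028} 11.0
knob scene {'pixel': [268.5, 175.4], 'p': 0.96}
knob side {'pixel': [284.4, 189.9], 'p': 0.6}
knob (array([580.46442187,  -1.02132766, 234.81134188]), [np.float64(0.9806676106873045), np.float64(0.9806676106873345)])
gate scene {'pixel': [249.6, 210.7], 'p': 0.87}
gate side {'pixel': [301.5, 226.4], 'p': 0.84}
gate (array([618.6798419 , -28.65164992, 137.49077226]), [np.float64(1.4434818515117958), np.float64(1.443481851511787)])
third scene {'pixel': [239.7, 220.2], 'p': 0.91}
third side {'pixel': [315.7, 225.7], 'p': 0.86}
third (array([656.41868938, -24.8538878 , 132.5101286 ]), [np.float64(1.2217212370801893), np.float64(1.2217212370802752)])
shifter scene {'pixel': [251.6, 253.4], 'p': 0.9}
shifter side {'pixel': [303.2, 269.1], 'p': 0.97}
shifter (array([624.54169078, -26.75627592,  -0.79930109]), [np.float64(0.48241321811562937), np.float64(0.48241321811565796)])
```

View pics/both.png

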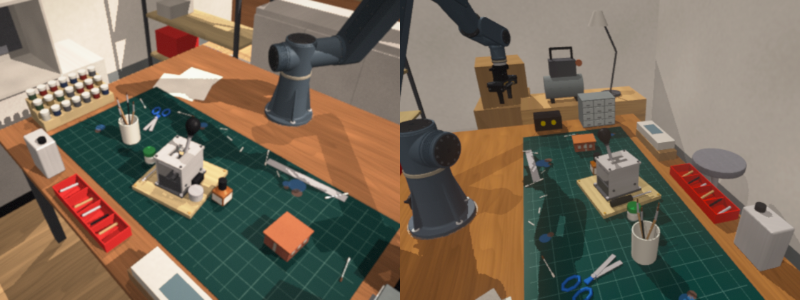

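Run:
```python
from h import *
from scipy.optimize import least_squares
obs=[]
for t in('knob','gate','third','shifter','grease_tin','cement_bottle','paint_jar','model_house','brush_pot','screwdriver'):
    o=[]
    for c in('scene','side'):
        r=arm.pinpoint(t,c)
        if r and r[0]['p']>.4:o.append((c,r[0]['pixel']))
    if len(o)>1:
        X,e=tri(o);print(t,X.round(),np.round(e[0],1))
    obs+=[(t,*q) for q in o]
def W(v):
    x,y,a,f,s=v;R=np.array([[np.cos(a),-np.sin(a),0],[np.sin(a),np.cos(a),0],[0,0,1]]);O=np.array([x,y,0])
    p={'shifter':[0,0,0],'gate':[0,0,135],'third':[85*np.tan(.29),-85*np.tan(.17)/np.cos(.29)*np.cos(.29),135],
     'knob':[190*np.sin(f),-190*np.sin(s)*np.cos(f),50+190*np.cos(s)*np.cos(f)]}
    return {k:O+R@np.array(q) for k,q in p.items()}
ob=[o for o in obs if o[0] in('knob','gate','third','shifter')]
def res(v):
    w=W(v);return np.concatenate([proj(c,w[t])-p for t,c,p in ob]+[[(v[4]+.17)*100]])
r=least_squares(res,[620,-27,0,-.22,-.17],loss='soft_l1');print(r.x,np.degrees(r.x[2]),r.fun.round(1));print(W(r.x))
```

```text
knob [580.  -1. 235.] 1.0
gate [619. -29. 137.] 1.4
third [656. -25. 133.] 1.2
shifter [625. -27.  -1.] 0.5
grease_tin [694. 109.  62.] 11.9
cement_bottle [582. 137.   9.] 2.8
paint_jar [ 636. -188.    4.] 6.7
brush_pot [ 606. -342.    4.] 2.2
screwdriver [ 652. -120.   27.] 3.2
[ 6.23914456e+02 -2.38654762e+01  3.10646363e-01 -1.88534408e-01
 -1.76391961e-01] 17.798725519011352 [-0.2 -0.4  0.4  1.   0.3  2.5  1.9 -0.2 -0.7 -2.4 -1.2  0.2  1.1  0.2
 -0.4 -0.7 -0.6]
{'shifter': array([623.9144563 , -23.86547621,   0.        ]), 'gate': array([623.9144563 , -23.86547621, 135.        ]), 'third': array([652.52551269, -30.00448266, 135.        ]), 'knob': array([579.99830009,  -3.56784228, 233.73725066])}
```

The shifter stands near (624, -24), yawed roughly 18°. The knob (scene crop, about (193,126) in the shrunken picture) leans back and to the left. I'll close the fingers and move above it for a closer look.

>>> move_arm:
  xyz:
    - [1.5,-3,3]
    - [4,-8,7]
    - [7,-13,10]
    - [10.5,-19,13]
    - [14,-25,15]
    - [17.5,-31,15]
    - [20.5,-37,15]
    - [23,-42,15]
  rot:
    - [0,0,0.05]
    - [0,0,0.1]
    - [0,0,0.2]
    - [0,0,0.3]
    - [0,0,0.4]
    - [0,0,0.5]
    - [0,0,0.6]
    - [0,0,0.66]
  claw: 0
  newtons: 20

```text
clock: 2.75
position: [432.8, 195.6, 383.6]
tcp_rot: [-180.0, 0.1, -162.5]
contact_force: [1.3, -0.4, 0.6]
opening: 0.171
grip_force: 0.0
```

>>> move_arm:
  xyz:
    - [2.5,-5,0]
    - [5,-10,0]
    - [7,-14,0]
    - [8,-17,0]
    - [8,-18,0]
    - [8,-18,0]
  rot:
    - [0,0,0]
    - [0,0,0]
    - [0,0,0]
    - [0,0,0]
    - [0,0,0]
    - [0,0,0]

```text
clock: 3.5
position: [511.4, 17.6, 382.9]
tcp_rot: [179.9, -0.0, -162.7]
contact_force: [-0.1, 0.5, 0.3]
opening: 0.007
grip_force: 0.0
```

Run:
```python
from h import *
s=arm.read_state();print(s['clock'],s['position'],s['tcp_rot'],s['opening'],s['contact_force'],np.array(arm.camera_params('wrist')['extrinsics']).round(2))
snap('wrist','w1')
for t in('knob','gate','third','shifter'):
    print(t,[(r['pixel'],r['p']) for r in arm.pinpoint(t,'wrist')[:2]])
```

```text
3.5 [511.4314897   17.5769256  382.90401958] [ 1.79944955e+02 -2.62437624e-02 -1.62678781e+02] 0.006707148474652712 [-0.08443031  0.54025274  0.31697197] [[-3.0000e-01  9.1000e-01  2.8000e-01  4.3525e+02]
 [ 9.5000e-01  2.8000e-01  9.0000e-02 -5.8700e+00]
 [ 0.0000e+00  2.9000e-01 -9.6000e-01  5.3611e+02]
 [ 0.0000e+00  0.0000e+00  0.0000e+00  1.0000e+00]]
knob [([244.3, 261.7], 0.75)]
gate [([222.3, 253.8], 0.64)]
third [([208.9, 269.2], 0.96), ([176.6, 218.5], 0.45)]
shifter [([236.7, 216.4], 0.67)]
```

View pics/w1.png

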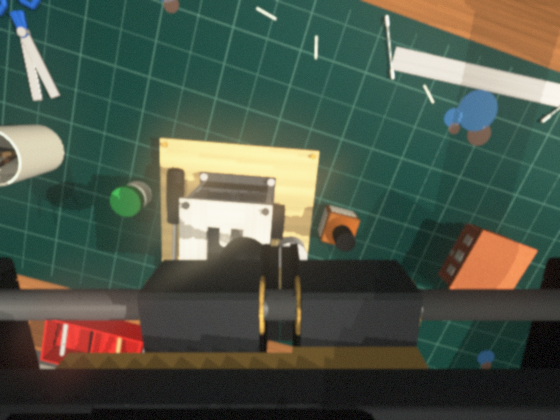

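The near half of the gate plate shows (near edge about (181,199)–(275,206)), with the knob just behind the gripper at (245,250). The board's near corners are at (161,139) and (319,152). I'll back off to see the whole plate.

>>> move_arm:
  xyz:
    - [-3,-1.5,0]
    - [-7,-3.5,0]
    - [-11,-5.5,0]
    - [-12,-6,0]
    - [-12,-6,0]
  rot:
    - [0,0,0]
    - [0,0,0]
    - [0,0,0]
    - [0,0,0]
    - [0,0,0]

```text
clock: 4.38
position: [392.2, -42.4, 383.5]
tcp_rot: [-180.0, 0.1, -162.7]
contact_force: [0.5, -0.2, -0.0]
opening: 0.003
grip_force: 0.0
```

Run:
```python
from h import *
im=snap('wrist','w2')
for t in('knob','gate','third','shifter'):
    print(t,[(r['pixel'],r['p']) for r in arm.pinpoint(t,'wrist')[:2]])
print(arm.find_in('knob','wrist')[:1])
cv2.imwrite('pics/w2c.png',cv2.resize(im[80:290,130:410,::-1],(800,600),interpolation=cv2.INTER_CUBIC))
```

```text
knob []
gate []
third []
shifter []
[{'bbox': [268.4, 348.7, 278.1, 346.1], 'p': 0.45}]
```

View pics/w2c.png

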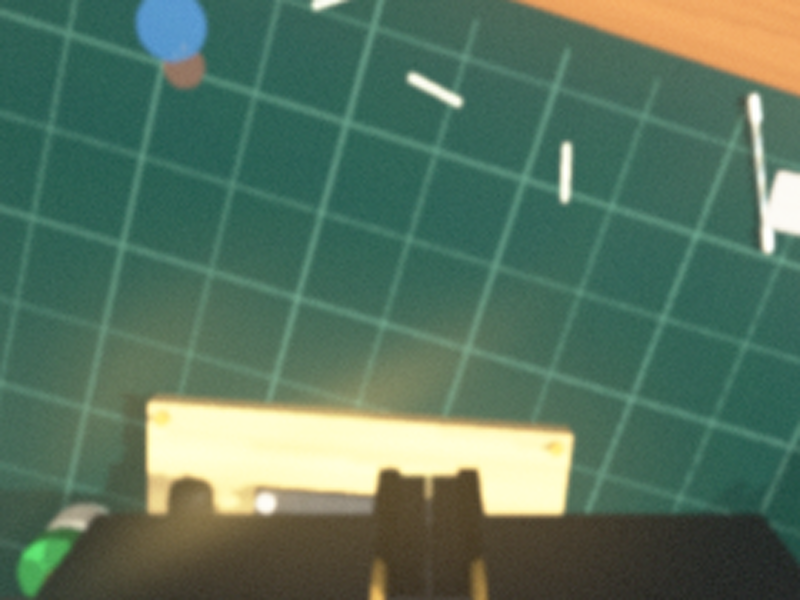

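Wrong way: only the near board edge shows, with corners at about (181.5,219) and (330.5,230.5). The gripper hides whatever is ahead, so I'll go forward over the shifter.

>>> move_arm:
  xyz:
    - [3,1,0]
    - [8,2.5,0]
    - [13,4,0]
    - [18,5,0]
    - [22,6,0]
    - [23,6,0]
    - [23,6,0]
  rot:
    - [0,0,0]
    - [0,0,0]
    - [0,0,0]
    - [0,0,0]
    - [0,0,0]
    - [0,0,0]
    - [0,0,0]

```text
clock: 5.55
position: [621.9, 17.5, 382.0]
tcp_rot: [180.0, -0.1, -162.6]
contact_force: [-0.2, 0.5, -0.1]
opening: 0.005
grip_force: 0.0
```

Run:
```python
from h import *
im=snap('wrist','w3')
for t in('knob','gate','third','shifter'):
    print(t,[(r['pixel'],r['p']) for r in arm.pinpoint(t,'wrist')[:2]])
print(arm.find_in('knob','wrist')[:1])
cv2.imwrite('pics/w3c.png',cv2.resize(im[60:270,130:410,::-1],(800,600),interpolation=cv2.INTER_CUBIC))
```

```text
knob [([279.6, 149.9], 0.79)]
gate [([246.0, 171.4], 0.94)]
third [([227.8, 189.8], 0.57)]
shifter [([255.7, 151.2], 0.55)]
[{'bbox': [251.3, 123.4, 306.7, 176.3], 'p': 0.67}]
```

View pics/w3c.png

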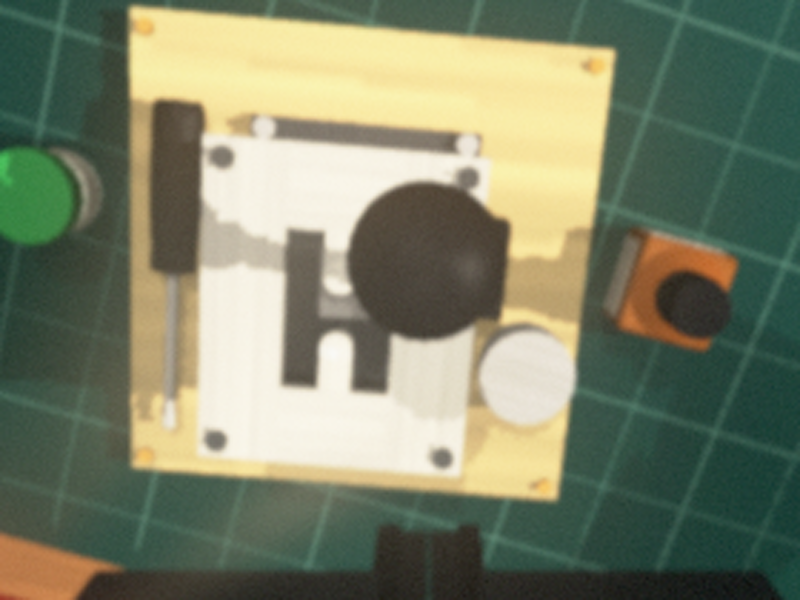

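This is a clear view. Crop pixels:
- Board corners: (131,7), (613,48), (557,500), (131,468).
- Plate corners: (203,133), (490,157), (462,475), (197,456).
- Knob centre: about (427,260).

I'll fit the pose from these.

```bash
cat > fit.py <<'E'
from h import *
from scipy.optimize import least_squares
def RT(v):
    a=v[2];return np.array([[np.cos(a),-np.sin(a),0],[np.sin(a),np.cos(a),0],[0,0,1]]),np.array([v[0],v[1],0])
def knob(v,f,s):
    R,O=RT(v);return O+R@[190*np.sin(f),-190*np.sin(s)*np.cos(f),50+190*np.cos(s)*np.cos(f)]
E
python3 - <<'E'
from fit import *
c=lambda p:np.array(p)/(800/280)+[130,60]
B=[((-120,-120,15),(131,7)),((-120,120,15),(613,48)),((120,120,15),(557,500)),((120,-120,15),(131,468))]
P=[((-66,-56,139),(203,133)),((-66,56,139),(490,157)),((66,56,139),(462,475)),((66,-56,139),(197,456)),
   ((0+85*np.tan(.29)+8-2,-85*np.tan(.17)-8,139),(282,384))]
P=P[:4]
for name,S in(('board',B),('plate',P),('both',B+P)):
    def res(v):
        R,O=RT(v);return np.concatenate([proj('wrist',O+R@np.array(p))-c(q) for p,q in S])
    r=least_squares(res,[622,-25,.3]);print(name,r.x,np.degrees(r.x[2]),r.fun.round(1))
v=r.x;R,O=RT(v)
sc=[('wrist',c((427,260)))]+[(k,arm.pinpoint('knob',k)[0]['pixel']) for k in('scene','side')]
print('knob',tri(sc),tri(sc)[0]-O@np.eye(3),R.T@(tri(sc)[0]-O))
r=least_squares(lambda w:np.concatenate([proj(k,knob(v,*w))-p for k,p in sc]),[-.2,-.17]);print(r.x,r.fun.round(1),knob(v,*r.x))
E
```

```text
board [ 6.26380473e+02 -1.93661567e+01  2.21542232e-01] 12.693434872268359 [ 0.5  1.  -0.9  1.2 -1.  -1.6  1.5 -1.6]
plate [ 6.26306404e+02 -1.94012215e+01  2.23563125e-01] 12.809223501701887 [ 0.6  1.  -0.7  0.7 -1.2 -1.1  1.3 -1.1]
both [ 6.26335308e+02 -1.93896835e+01  2.22148343e-01] 12.728162475150816 [ 0.4  1.  -0.9  1.1 -1.  -1.7  1.5 -1.6  0.6  0.9 -0.6  0.8 -1.3 -1.
  1.2 -1.2]
knob (array([582.22326653,   3.02443251, 235.18149386]), [np.float64(2.7028073441005565), np.float64(2.868686507869761), np.float64(2.3534170214282915)]) [-44.112041    22.41411599 235.18149386] [-38.08964248  31.58233513 235.18149386]
[-0.19475896 -0.17977149] [-0.7 -0.3  1.4  1.9  0.8 -0.4] [583.12459477   5.02035208 233.40388345]
```

Run:
```python
from h import *
a=cv2.imread('pics/scene0.png')[150:310,170:340];b=cv2.imread('pics/side0.png')[150:310,220:390]
cv2.imwrite('pics/c.png',np.hstack([cv2.resize(k,(400,376),interpolation=cv2.INTER_CUBIC) for k in(a,b)]))
```

```text
(no output)
```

View pics/c.png

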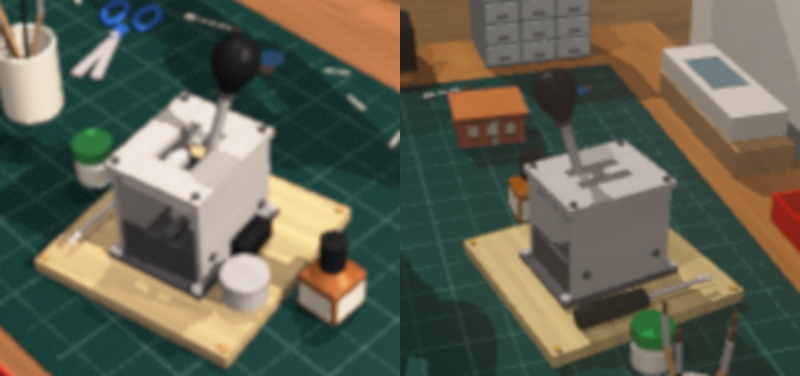

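Both views show the board and plate corners cleanly. The left half is the scene view, from the front; the right half is the side view, from the right. I'll fit all three cameras together.

Run:
```python
from fit import *
w=lambda p:np.array(p)/(800/280)+[130,60]
s=lambda p:np.array(p)/[400/170,376/160]+[170,150]
d=lambda p:np.array(p)/[400/170,376/160]+[220,150]
fr,fl,rl,rr=(1,-1),(1,1),(-1,1),(-1,-1)
b=lambda k:(120*k[0],120*k[1],15)
p=lambda k:(66*k[0],56*k[1],139)
S={'wrist':[(b(rr),w((131,7))),(b(rl),w((613,48))),(b(fl),w((557,500))),(b(fr),w((131,468))),(p(rr),w((203,133))),(p(rl),w((490,157))),(p(fl),w((462,475))),(p(fr),w((197,456)))],
'scene':[(b(fr),s((36,258))),(b(fl),s((228,359))),(b(rl),s((351,208))),(p(fr),s((107,160))),(p(fl),s((202,207))),(p(rl),s((273,128))),(p(rr),s((183,96)))],
'side':[(b(rl),d((64,240))),(b(rr),d((158,355))),(b(fr),d((343,289))),(p(rl),d((125,174))),(p(rr),d((172,208))),(p(fr),d((275,182))),(p(fl),d((222,143)))]}
for cs in(['wrist'],['scene'],['side'],['scene','side'],['wrist','scene','side']):
    def res(v):
        R,O=RT(v);return np.concatenate([proj(c,O+R@np.array(q)+[0,0,v[3]])-x for c in cs for q,x in S[c]]+[[v[3]/2]])
    r=least_squares(res,[622,-25,.3,0],loss='soft_l1');print(cs,r.x.round(3),np.degrees(r.x[2]).round(2),np.abs(res(r.x)).mean().round(2))
v=r.x
for sc in([('wrist',w((427,260)))],[(k,arm.pinpoint('knob',k)[0]['pixel']) for k in('scene','side')]):
    r=least_squares(lambda z:np.concatenate([proj(k,knob(v,*z))-x for k,x in sc]),[-.2,-.17]);print(r.x,r.fun.round(1),knob(v,*r.x))
```

```text
['wrist'] [ 6.25892e+02 -1.90970e+01  2.22000e-01  5.42300e+00] 12.74 0.53
['scene'] [ 6.21567e+02 -2.11320e+01  2.25000e-01 -1.60000e-02] 12.88 0.57
['side'] [ 6.29415e+02 -1.66290e+01  2.32000e-01 -9.21000e-01] 13.29 0.73
['scene', 'side'] [ 6.25649e+02 -1.93890e+01  2.33000e-01  1.83700e+00] 13.32 1.01Traceback (most recent call last):
  File "<stdin>", line 14, in <module>
    return func(*args, **kwargs)
    result = trf(vector_fun.fun, vector_fun.jac, x0, f0, J0, lb, ub, ftol, xtol,
                 gtol, max_nfev, x_scale, loss_function, tr_solver,
                 tr_options.copy(), verbose, callback=callback_wrapped)
    return trf_no_bounds(
        fun, jac, x0, f0, J0, ftol, xtol, gtol, max_nfev, x_scale,
        loss_function, tr_solver, tr_options, verbose, callback=callback)
    J = jac(x)
    self._update_jac()
    ~~~~~~~~~~~~~~~~^^
    self.J = self.jac_wrapped(xp_copy(self.x), f0=self.f)
             ~~~~~~~~~~~~~~~~^^^^^^^^^^^^^^^^^^^^^^^^^^^^
    J, dct = approx_derivative(
             ~~~~~~~~~~~~~~~~~^
        self.fun,
        ^^^^^^^^^
    ...<2 lines>...
  
[... 309 characters left out ...]
                    mf)
                             ^^^
    df = [f_eval - f0 for f_eval in f_evals]
                                    ^^^^^^^
    f = np.atleast_1d(self.fun(x, *self.args, **self.kwargs))
                      ~~~~~~~~^^^^^^^^^^^^^^^^^^^^^^^^^^^^^^
    return np.atleast_1d(self.fun(x))
                         ~~~~~~~~^^^
    return self.f(x, *self.args, **self.kwargs)
           ~~~~~~^^^^^^^^^^^^^^^^^^^^^^^^^^^^^^
  File "<stdin>", line 13, in res
  File "h.py", line 15, in proj
    P=arm.camera_params(c);E=np.linalg.inv(np.array(P['extrinsics']));x=np.array(P['mtx'])@(E[:3,:3]@np.array(X)+E[:3,3]);return x[:2]/x[2]
ValueError: time passes only in moves, steps and waits
```

Pose: (626, -19, yaw 12.8°). I'll go behind the knob, square to the slots, and lower so the tips stand just below the knob's middle.

>>> move_arm:
  xyz:
    - [-2.5,-0.7,0]
    - [-6.5,-1.8,-1]
    - [-8.8,-2.5,-5]
    - [-8.8,-2.5,-10]
    - [-8.8,-2.5,-14]
    - [-8.8,-2.5,-16]
    - [-8.8,-2.5,-16.1]
    - [-8.8,-2.5,-16.1]
  rot:
    - [0,0,-0.04]
    - [0,0,-0.08]
    - [0,0,-0.08]
    - [0,0,-0.08]
    - [0,0,-0.08]
    - [0,0,-0.08]
    - [0,0,-0.08]
    - [0,0,-0.08]

```text
clock: 6.95
position: [534.7, -7.8, 223.0]
tcp_rot: [-179.9, 0.1, -167.2]
contact_force: [0.2, 0.0, 0.3]
opening: 0.007
grip_force: 0.0
```

```bash
cat > st.py <<'E'
from fit import *
v=(626,-19.2,.223)
s=arm.read_state();R,O=RT(v)
print(s['clock'],(R.T@(s['position']-O)).round(1),s['tcp_rot'].round(1),'F local',(R.T@s['contact_force']).round(1))
sc=[]
for k in('scene','side'):
    im=snap(k,k+'_t%.2f'%s['clock']);r=arm.pinpoint('knob',k)
    if r and r[0]['p']>.3: sc.append((k,r[0]['pixel']))
C=[(k,x,arm.camera_params(k)) for k,x in sc]
def pj(P,X):
    E=np.linalg.inv(np.array(P['extrinsics']));x=np.array(P['mtx'])@(E[:3,:3]@X+E[:3,3]);return x[:2]/x[2]
if C:
    r=least_squares(lambda z:np.concatenate([pj(P,knob(v,*z))-x for k,x,P in C]),[0,0]);print('fore,side',r.x.round(3),'res',r.fun.round(1),'local',(R.T@(knob(v,*r.x)-O)).round(1),[k for k,_,_ in C])
E
python3 st.py
```

```text
6.95 [-86.6  31.3 223. ] [-1.799e+02  1.000e-01 -1.672e+02] F local [0.2 0.  0.3]
fore,side [-0.185 -0.154] res [-0.4  1.  -0.3  1.1] local [-35.   28.6 234.5] ['scene', 'side']
```

>>> move_arm:
  xyz:
    - [0.6,0.13,0]
    - [1.2,0.27,0]
    - [1.6,0.36,0]
    - [1.8,0.4,0]
    - [2.0,0.45,0]
  rot:
    - [0,0,0]
    - [0,0,0]
    - [0,0,0]
    - [0,0,0]
    - [0,0,0]

```text
clock: 7.78
position: [552.2, -3.2, 221.8]
tcp_rot: [180.0, -0.3, -167.2]
contact_force: [-5.5, -2.5, 4.8]
opening: 0.008
grip_force: 3.1
```

```bash
python3 st.py
```

```text
7.775 [-68.5  31.9 221.8] [ 180.    -0.3 -167.2] F local [-5.9 -1.3  4.8]
fore,side [-0.18  -0.143] res [-1.   1.  -1.1  0.2] local [-34.   26.7 235. ] ['scene', 'side']
```

>>> move_arm:
  xyz:
    - [0.6,0.14,0]
    - [1.2,0.27,0]
    - [1.8,0.41,0]
    - [2.3,0.52,0]
    - [2.7,0.62,0]
    - [3.0,0.69,0]
    - [3.1,0.71,0]
    - [3.1,0.71,0]
  rot:
    - [0,0,0]
    - [0,0,0]
    - [0,0,0]
    - [0,0,0]
    - [0,0,0]
    - [0,0,0]
    - [0,0,0]
    - [0,0,0]

```text
clock: 8.98
position: [583.8, 4.5, 222.0]
tcp_rot: [179.9, -0.1, -167.2]
contact_force: [-4.9, 1.5, 4.7]
opening: 0.003
grip_force: 2.5
```

```bash
python3 st.py
python3 - <<'E'
from h import *
ims=[snap(c,'n_'+c)[:,:,::-1] for c in('scene','side')]
a=ims[0][150:250,190:310];b=ims[1][150:250,240:360]
cv2.imwrite('pics/n.png',np.hstack([cv2.resize(k,(400,333),interpolation=cv2.INTER_CUBIC) for k in(a,b)]))
E
```

```text
8.975 [-35.9  32.5 222. ] [ 1.799e+02 -1.000e-01 -1.672e+02] F local [-4.4  2.5  4.7]
fore,side [-0.028 -0.145] res [-1.4  0.1 -1.7 -2.2] local [ -5.3  27.5 237.9] ['scene', 'side']
```

View pics/n.png

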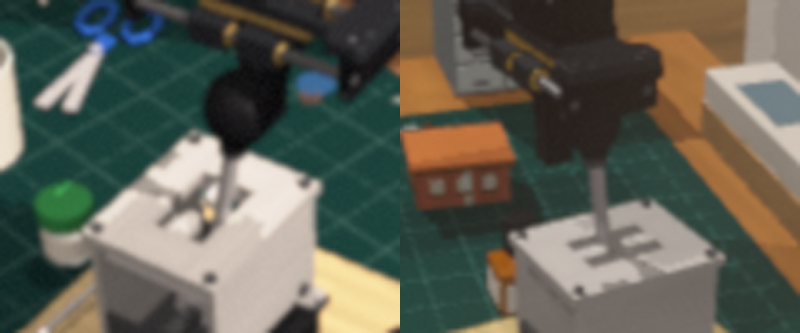

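The stick stands nearly in the middle of the left slot (side view, about (598,240)), maybe 2–4 mm short. I'll nudge it 2.5 mm, then go round to its left side.

>>> move_arm:
  xyz:
    - [0.15,0.03,0]
    - [0.25,0.06,0]
    - [0.25,0.06,0]
  rot:
    - [0,0,0]
    - [0,0,0]
    - [0,0,0]

```text
clock: 9.65
position: [586.5, 5.1, 222.0]
tcp_rot: [179.9, -0.1, -167.2]
contact_force: [-5.5, 0.5, 4.4]
opening: 0.004
grip_force: 2.6
```

```bash
python3 st.py
```

```text
9.65 [-33.1  32.4 222. ] [ 1.799e+02 -1.000e-01 -1.672e+02] F local [-5.2  1.7  4.4]
fore,side [-0.008 -0.185] res [-1.4  0.8 -1.7 -0.4] local [ -1.6  35.  236.7] ['scene', 'side']
```

>>> move_arm:
  xyz:
    - [-1.5,-0.3,0]
    - [-2.3,2.0,0]
    - [-2.2,5.0,0]
    - [-0.5,5.4,0]
    - [1.5,5.9,0]
    - [2.0,6.0,0]
    - [2.0,6.0,0]
  rot:
    - [0,0,0]
    - [0,0,0]
    - [0,0,0]
    - [0,0,0]
    - [0,0,0]
    - [0,0,0]
    - [0,0,0]

```text
clock: 10.72
position: [607.6, 64.5, 221.6]
tcp_rot: [-180.0, 0.0, -167.2]
contact_force: [0.3, -1.1, 0.4]
opening: 0.005
grip_force: 0.0
```

```bash
python3 st.py
```

```text
10.725 [  0.6  85.6 221.6] [-180.     0.  -167.2] F local [ 0.  -1.2  0.4]
fore,side [-0.014 -0.161] res [-1.   1.7 -1.3  2.7] local [ -2.6  30.5 237.5] ['scene', 'side']
```

>>> move_arm:
  xyz:
    - [0.15,-0.7,0]
    - [0.3,-1.3,0]
    - [0.4,-1.7,0]
    - [0.44,-1.95,0]
    - [0.44,-1.95,0]
  rot:
    - [0,0,0]
    - [0,0,0]
    - [0,0,0]
    - [0,0,0]
    - [0,0,0]

```text
clock: 11.55
position: [612.0, 45.5, 222.4]
tcp_rot: [180.0, 0.0, -167.2]
contact_force: [-0.1, 3.4, 3.1]
opening: 0.003
grip_force: 1.8
```

```bash
python3 st.py
```

```text
11.55 [  0.6  66.2 222.4] [ 180.     0.  -167.2] F local [0.6 3.3 3.1]
fore,side [-0.012 -0.122] res [-0.2  0.4 -0.3  0.5] local [ -2.2  23.2 238.6] ['scene', 'side']
```

>>> move_arm:
  xyz:
    - [0.13,-0.6,0]
    - [0.27,-1.2,0]
    - [0.42,-1.9,0]
    - [0.57,-2.6,0]
    - [0.73,-3.3,0]
    - [0.84,-3.8,0]
    - [0.88,-4.0,0]
    - [0.88,-4.0,0]
  rot:
    - [0,0,0]
    - [0,0,0]
    - [0,0,0]
    - [0,0,0]
    - [0,0,0]
    - [0,0,0]
    - [0,0,0]
    - [0,0,0]

```text
clock: 12.75
position: [620.6, 4.5, 221.6]
tcp_rot: [-180.0, -0.0, -167.2]
contact_force: [0.3, 0.3, 1.6]
opening: 0.007
grip_force: 0.4
```

```bash
python3 st.py
```

```text
12.75 [ -0.   24.3 221.6] [-180.    -0.  -167.2] F local [0.4 0.2 1.6]
fore,side [-0.026  0.106] res [-0.8  1.7 -1.4  0.9] local [ -4.9 -20.1 238.9] ['scene', 'side']
```

>>> move_arm:
  xyz:
    - [0.1,-0.4,0]
    - [0.18,-0.8,0]
    - [0.25,-1.1,0]
    - [0.3,-1.3,0]
    - [0.3,-1.3,0]
  rot:
    - [0,0,0]
    - [0,0,0]
    - [0,0,0]
    - [0,0,0]
    - [0,0,0]

```text
clock: 13.58
position: [623.5, -8.3, 221.8]
tcp_rot: [-180.0, -0.0, -167.2]
contact_force: [-0.9, 1.0, -1.5]
opening: 0.004
grip_force: 0.6
```

```bash
python3 st.py
python3 - <<'E'
from h import *
ims=[snap(c,'r_'+c)[:,:,::-1] for c in('scene','side')]
a=ims[0][150:250,190:310];b=ims[1][150:250,240:360]
cv2.imwrite('pics/r.png',np.hstack([cv2.resize(k,(400,333),interpolation=cv2.INTER_CUBIC) for k in(a,b)]))
E
```

```text
13.575 [  0.   11.2 221.8] [-180.    -0.  -167.2] F local [-0.7  1.2 -1.5]
fore,side [-0.023  0.196] res [ 0.4  1.7 -0.4  1.5] local [ -4.4 -36.9 236.3] ['scene', 'side']
```

View pics/r.png

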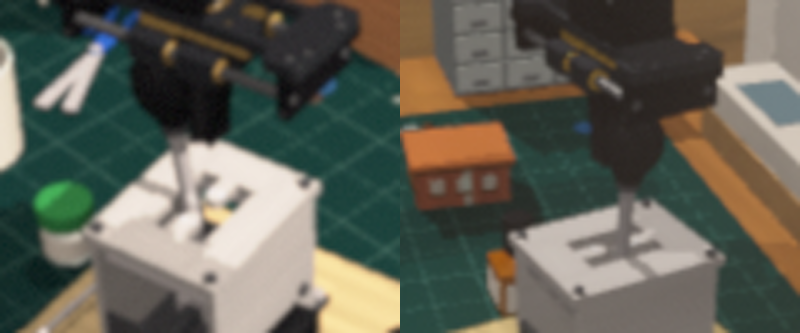

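The stick is in the right slot's line, about (623,250) in the side half. I'll push a little more to confirm against the wall.

>>> move_arm:
  xyz:
    - [0.06,-0.25,0]
    - [0.09,-0.4,0]
    - [0.09,-0.4,0]
  rot:
    - [0,0,0]
    - [0,0,0]
    - [0,0,0]

```text
clock: 14.25
position: [624.8, -12.0, 222.1]
tcp_rot: [-180.0, 0.0, -167.2]
contact_force: [-0.6, 1.7, -0.0]
opening: 0.006
grip_force: 0.9
```

```bash
python3 st.py
```

```text
14.25 [  0.4   7.3 222.1] [-180.     0.  -167.2] F local [-0.3  1.8 -0. ]
fore,side [-0.006  0.149] res [ 0.1  2.2 -0.9  2. ] local [ -1.1 -28.2 237.9] ['scene', 'side']
```

>>> move_arm:
  xyz:
    - [0.04,-0.15,0]
    - [0.05,-0.2,0]
    - [0.05,-0.2,0]
  rot:
    - [0,0,0]
    - [0,0,0]
    - [0,0,0]

```text
clock: 14.82
position: [625.2, -14.0, 222.0]
tcp_rot: [-180.0, 0.0, -167.2]
contact_force: [-0.2, 2.4, 0.5]
opening: 0.007
grip_force: 1.0
```

>>> move_arm:
  xyz:
    - [-0.3,1.5,0]
    - [-3.3,0.8,0]
    - [-6.2,-0.4,0]
    - [-5.7,-2.8,0]
    - [-5.2,-5.0,0]
    - [-5.2,-5.1,0]
    - [-5.2,-5.1,0]
  rot:
    - [0,0,0]
    - [0,0,0]
    - [0,0,0]
    - [0,0,0]
    - [0,0,0]
    - [0,0,0]
    - [0,0,0]

```text
clock: 15.7
position: [573.1, -64.7, 221.8]
tcp_rot: [180.0, -0.0, -167.2]
contact_force: [0.5, -0.8, -0.1]
opening: 0.006
grip_force: 0.0
```

```bash
python3 st.py
```

```text
15.7 [-61.7 -32.6 221.8] [ 180.    -0.  -167.2] F local [ 0.3 -0.9 -0.1]
fore,side [-0.01   0.178] res [-1.1  0.7 -1.4 -0.3] local [ -2.  -33.7 237. ] ['scene', 'side']
```

>>> move_arm:
  xyz:
    - [1.0,0.22,0]
    - [2.0,0.45,0]
    - [2.7,0.61,0]
    - [3.4,0.77,0]
    - [4.2,0.95,0]
    - [5.0,1.13,0]
    - [5.8,1.32,0]
    - [5.8,1.32,0]
  rot:
    - [0,0,0]
    - [0,0,0]
    - [0,0,0]
    - [0,0,0]
    - [0,0,0]
    - [0,0,0]
    - [0,0,0]
    - [0,0,0]

```text
clock: 16.9
position: [632.0, -51.4, 221.8]
tcp_rot: [180.0, 0.1, -167.2]
contact_force: [-2.1, -1.8, 1.1]
opening: 0.002
grip_force: 0.9
```

```bash
python3 st.py
```

```text
16.9 [ -1.3 -32.7 221.8] [ 1.800e+02  1.000e-01 -1.672e+02] F local [-2.4 -1.3  1.1]
fore,side [0.151 0.192] res [-0.2  0.5 -0.5  0.3] local [ 28.6 -35.9 234.4] ['scene', 'side']
```

Going into third as expected. I'll carry on to the stop.

>>> move_arm:
  xyz:
    - [0.5,0.11,0]
    - [1.0,0.23,0]
    - [1.4,0.32,0]
    - [1.7,0.39,0]
    - [1.9,0.43,0]
    - [2.1,0.48,0]
    - [2.1,0.48,0]
  rot:
    - [0,0,0]
    - [0,0,0]
    - [0,0,0]
    - [0,0,0]
    - [0,0,0]
    - [0,0,0]
    - [0,0,0]

```text
clock: 17.98
position: [651.9, -46.6, 221.7]
tcp_rot: [180.0, -0.0, -167.2]
contact_force: [-4.1, 0.3, -3.4]
opening: 0.005
grip_force: 2.2
```

```bash
python3 st.py
```

```text
17.975 [ 19.2 -32.5 221.7] [ 180.    -0.  -167.2] F local [-3.9  1.2 -3.4]
fore,side [0.282 0.159] res [-1.2  0.9 -1.9  0.3] local [ 52.8 -28.9 230.2] ['scene', 'side']
```

Not yet against the stop. Small steps until the force rises.

>>> move_arm:
  xyz:
    - [0.1,0.02,0]
    - [0.2,0.05,0]
    - [0.2,0.05,0]
  rot:
    - [0,0,0]
    - [0,0,0]
    - [0,0,0]

```text
clock: 18.55
position: [653.0, -46.4, 221.8]
tcp_rot: [180.0, -0.1, -167.2]
contact_force: [-6.4, 0.0, -3.0]
opening: 0.007
grip_force: 3.2
```

>>> move_arm:
  xyz:
    - [0.1,0.02,0]
    - [0.2,0.05,0]
    - [0.2,0.05,0]
  rot:
    - [0,0,0]
    - [0,0,0]
    - [0,0,0]

```text
clock: 18.92
position: [653.7, -46.2, 221.7]
tcp_rot: [180.0, -0.3, -167.2]
contact_force: [-9.1, -1.2, -2.2]
opening: 0.007
grip_force: 4.6
```

>>> move_arm:
  xyz:
    - [0.1,0.02,0]
    - [0.3,0.07,0]
    - [0.3,0.07,0]
    - [0.3,0.07,0]
  rot:
    - [0,0,0]
    - [0,0,0]
    - [0,0,0]
    - [0,0,0]

```text
clock: 19.42
position: [654.5, -46.0, 221.5]
tcp_rot: [179.9, -0.6, -167.2]
contact_force: [-14.1, -2.4, 0.7]
opening: 0.001
grip_force: 6.9
```

```bash
python3 st.py
```

```text
19.425 [ 21.9 -32.4 221.5] [ 179.9   -0.6 -167.2] F local [-14.2   0.8   0.7]
fore,side [0.31  0.166] res [ 1.  -0.1  0.9  0.7] local [ 57.9 -29.9 228.5] ['scene', 'side']
```

It's at the stop (14 N). I'll back straight off, then up and clear.

>>> move_arm:
  xyz:
    - [-0.8,-0.18,0]
    - [-3,-0.7,0]
    - [-6,-1.4,0]
    - [-10,-2.3,1]
    - [-12,-2.7,5]
    - [-12,-2.7,10]
    - [-12,-2.7,12]
    - [-12,-2.7,12]
  rot:
    - [0,0,0]
    - [0,0,0]
    - [0,0,0]
    - [0,0,0]
    - [0,0,0]
    - [0,0,0]
    - [0,0,0]
    - [0,0,0]

```text
clock: 20.62
position: [542.5, -73.3, 346.1]
tcp_rot: [-179.6, 0.7, -167.2]
contact_force: [0.4, 0.4, -0.9]
opening: 0.007
grip_force: 0.0
```

```bash
python3 st.py
python3 - <<'E'
from h import *
ims=[snap(c,'f_'+c)[:,:,::-1] for c in('scene','side')]
a=ims[0][150:310,170:340];b=ims[1][150:310,220:390]
cv2.imwrite('pics/f.png',np.hstack([cv2.resize(k,(400,376),interpolation=cv2.INTER_CUBIC) for k in(a,b)]))
E
```

```text
20.625 [-93.4 -34.3 346.1] [-179.6    0.7 -167.2] F local [ 0.4  0.3 -0.9]
fore,side [0.305 0.154] res [-0.9  1.4 -2.5  1.6] local [ 57.1 -27.8 229.1] ['scene', 'side']
```

View pics/f.png

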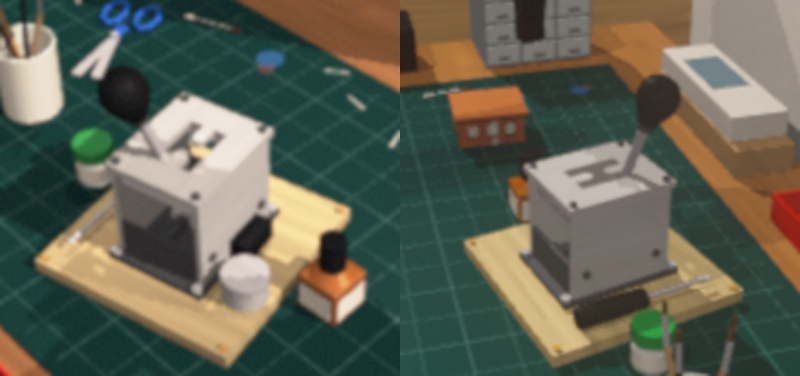

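The stick stands at the forward end of the right slot (side half, about (630,170)). Everything else is where it was, and the gripper is clear.

```bash
python3 -c "
from cell import arm
print(arm.hand_in())"
```

```text
the job is handed in; nothing more can be done
None
```

The shifter is in third, pushed by closed fingers from second through neutral and up to the forward stop (about 14 N there); fourth was not entered, the bystanders in the final close-up look unmoved, and the job was handed in about 21 s into the 54 s allowed.

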